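# Press the two locating pins home in a pump flange

## Robot

A 6-joint arm with a two-finger parallel gripper is mounted at the origin on the work surface. World frame = base frame: x ahead of the robot, y to its left, z up, the work surface at z = 0. Lengths are in m, angles in rad, forces in N, time in s.
With the tool pointing down it reaches from about 0.35 to 0.775 m from the base axis. Payload 7.3 kg.
Tool frame: the origin (TCP) lies on the front face of the gripper's body, between the roots of the fingers; the fingertips stand ahead of it and the grasp point (between the pads) lies 47 mm ahead of it (finger_overhang is the z of the fingertips in the tool frame, in m); z points along the fingers, y is the line along which they close (so a half turn about z gives the same grasp; the last joint's range is limited). The gripper opens to 92 mm and grips with 3 to 60 N. Pads are 19 mm wide; open, the fingers measure 130 mm over their backs; the gripper's body (75 mm by 190 mm) begins 47 mm behind the grasp point.
Start: joints at [1.087, 0.342, 1.524, -0, 1.275, -0.146], TCP at [0.174, 0.495, 0.292] pointing down, gripper open.
Joint ranges: [-2.53, 2.53], [-0.77, 2.02], [0.04, 2.7], [-1, 4.14], [0.28, 2.66], [-3.11, 3.11]. Speed limits (rad/s): [2.57, 2.57, 3.14, 3.14, 3.14, 3.14].

## Interface

Orientations are given as [roll, pitch, yaw] about the fixed x, y, z axes, in that order (R = Rz(yaw) Ry(pitch) Rx(roll)).
In Python, from cell import * gives the robot as it stands. The module is installed in compiled form; this text tells all that it offers.
- The arm moves only by the tool arm_command, never from a script. Its argument "series" is a list of rows, each an object of numbers: "x", "y", "z": the shift along the tool's x, y, z in mm; "rx", "ry", "rz": the turn, a rotation vector about the tool's x, y, z in degrees. A call has 1 to 20 rows; each row is the pose to reach, as a shift and turn from the pose commanded when the call began, along the tool's axes at that moment; what a row does not reach only later rows make up. A row lasts 1/10 s, in which the tool goes at most 50 mm and 8.59 degrees, less where a joint would pass 70% of its speed; a pose out of reach is approached as far as the arm can. A call with a gripper value outside its range is refused whole. "hand" is the finger opening in mm, from 0 to 91.8, set as the call begins (left out, the last holds). The fingers move at their own pace and stop on an object; "squeeze" is the grip in N (left out, the last holds). Time passes only in rows, so rows that repeat a pose let the fingers close. It gives the time, the measured TCP pose, the force, the opening and the grip force at its end, in the units of the state.
- observe(): the state, without advancing time (a new reading comes with each control period).
- read_camera(name): name is "scene" or "side" or "wrist"; returns a dict with "pixels" (400x640x3 uint8, blue, green, red), "K" (3x3 intrinsics, pixels), "k1" (the pictures are not rectified: a ray, as slopes to the right and down, at radius r is drawn at 1 + k1 r^2 times it, then the intrinsics apply), "rvec" (rotation vector, rad) and "tvec" (3), from world to camera coordinates, as OpenCV has them. Camera axes: x right, y down, z forward; pixel columns grow to the right and rows downward; lengths in m; the calibration is good to about 2 mm. A picture is of the moment at which its call begins. There is no depth.
- hand_in(): hands the job in; it is judged then, once.
Trained networks look in a picture, given as the dict that the camera call returned (one of the last four; its "shot" number tells which), for a name from the list of things; names that differ only in an ending like _2 or _b are one class to them, and where a whole thing is asked for, a point or a joint stands for the part that bears it (a point fixed in the world has none). Each returns a list of dicts, best first, with "confidence" (0 to 1); they miss things now and then, are a little off and sometimes report something else, mostly with a low value. They report only what shows in the picture. A call takes as long as a camera call. They do not tell look-alikes from the thing itself.
- boxes_of(picture, query): "point" ([x, y, z] in m, in world coordinates, good to about 4 mm: the middle of the surface that is visible of it).
- trace(picture, query): "pixels" (400x640 bool, what is visible of it).
- mark_of(picture, query): "point" ([x, y, z] in m, in world coordinates, good to about 4 mm: a listed point, or the origin of a listed thing).
The state is a dict: "time": time; "qpos": joint angles; "qvel": joint speeds; "joint_efforts": joint torques, N m; "tool_pos": TCP position; "tool_rot": TCP orientation; "contact_force": force on the tool from outside, world axes, zero at the start; "torque": the same for the moment, N m; "opening": finger opening in m; "grip_force": force on a finger pad.
Only numpy, scipy, OpenCV 4.12 (cv2) and the standard library are available. Lean on these libraries where they do the work, as an engineer would, in place of code of your own. Each camera call takes 0.05 s, during which the arm holds its last target. There are 200 camera calls.

## Task

Four headed pins stand proud of the face of the pump flange. With the fingertips, gently press the pin beside the rim lug down until its head sits on the flange face, then do the same with the pin straight opposite it, and take the hand away. Leave the other two pins standing as they are, do not pull any pin up, and do not disturb the loose nut, bearing and bush.

Things in the scene. Friction and masses are not known exactly. Their poses are not given: they have to be found in the camera images.
- flange: Dark cast pump flange, fixed face up on the bench: 200 mm diameter, bore 84 mm, flat face 50 mm above the bench. One lug, 44 mm wide, sticks out 40 mm from the rim, 2 mm below the face. Four alike headed pins stand in the face on a 150 mm circle, every 90 degrees from the lug; dark spots between them are bolt holes. Origin: bench level, bore centre; x towards the lug, z up.
- pin_lug_top (a point): Centre of the top of the head of the pin beside the lug (+75 mm along the flange's x, the same side as the lug). Head 24 mm diameter, 8 mm thick, on a 12 mm shank. The head's top is 72 mm above the bench at joint value 0 and 58 mm when fully home (underside of the head on the flange face).
- pin_lug (a joint): How far the pin beside the lug has been pressed down, m: starts at 0 to 0.004; 0.014 is fully home on a hard stop; negative means drawn up. It slides vertically with steady friction of about 6 N, no spring, and stays where it is left.
- pin_opposite_top (a point): Centre of the top of the head of the pin straight across the bore from the lug (at -75 mm along the flange's x). Head 24 mm diameter, 8 mm thick, on a 12 mm shank. The head's top is 72 mm above the bench at joint value 0 and 58 mm when fully home (underside of the head on the flange face).
- pin_opposite (a joint): How far the pin straight across the bore from the lug has been pressed down, m: starts at 0 to 0.004; 0.014 is fully home on a hard stop; negative means drawn up. It slides vertically with steady friction of about 6 N, no spring, and stays where it is left.
- pin_left_top (a point): Centre of the top of the head of the pin 90 degrees counter-clockwise from the lug seen from above (at +75 mm along the flange's y). Head 24 mm diameter, 8 mm thick, on a 12 mm shank. The head's top is 72 mm above the bench at joint value 0 and 58 mm when fully home (underside of the head on the flange face).
- pin_left (a joint): How far the pin 90 degrees counter-clockwise from the lug seen from above has been pressed down, m: starts at 0 to 0.004; 0.014 is fully home on a hard stop; negative means drawn up. It slides vertically with steady friction of about 6 N, no spring, and stays where it is left.
- pin_right_top (a point): Centre of the top of the head of the pin 90 degrees clockwise from the lug seen from above (at -75 mm along the flange's y). Head 24 mm diameter, 8 mm thick, on a 12 mm shank. The head's top is 72 mm above the bench at joint value 0 and 58 mm when fully home (underside of the head on the flange face).
- pin_right (a joint): How far the pin 90 degrees clockwise from the lug seen from above has been pressed down, m: starts at 0 to 0.004; 0.014 is fully home on a hard stop; negative means drawn up. It slides vertically with steady friction of about 6 N, no spring, and stays where it is left.
- nut: Loose steel hexagon nut, 30 mm across flats, 16 mm tall, lying on the flange face between two pins. Origin at the centre of its underside. Leave alone.
- bearing: Loose steel ball bearing, 72 mm outside diameter, 20 mm tall, lying on the bench near the flange. Origin at the centre of its underside. Leave alone.
- bush: Loose brass bush, a tube of 42 mm outside diameter, 50 mm tall, standing on the bench near the flange. Origin at the centre of its underside. Leave alone.
Mind the look-alikes: they are no part of the job. What is meant by the flange is not red or yellow, and is the larger of those in its own colour.

How it is judged:
By the outcome, as a careful person would: the job done as asked, in the order asked, and still so for the second after the job is handed in, with the robot touching nothing.
It also fails if it takes over 40 s, if anything falls off the work surface, if the arm or the gripper's body presses on something with over 40 N, if the wrist force passes 120 N, or if a joint passes its speed limit or range.

## Working session

There is one attempt and no reset: what is moved stays moved. The work goes in short steps, Python scripts to look and compute and a tool call to move; the robot and the scene stay as the last step left them, time stands still between calls to the robot, and variables do not carry over. Pictures are saved under pics/ and viewed, at most 10 in all, crops included, and the job is handed in when it is done.

Besides the shell and the picture viewer there is one more tool, called after "Request:" in YAML: its name, and indented under it one key for each argument. arm_command: Moves the arm, as the interface text tells. Its arguments: {"type":"object","properties":{"series":{"type":"array"},"hand":{"type":"number"},"squeeze":{"type":"number"}},"required":["series"]}

```bash
mkdir -p pics; cat > h.py <<'E'
from cell import *
import numpy as np, cv2
def proj(p,P):
    R=cv2.Rodrigues(np.array(p["rvec"],float))[0]; c=(R@np.atleast_2d(P).T).T+np.array(p["tvec"]).ravel()
    s=c[:,:2]/c[:,2:]; s=s*(1+p["k1"]*(s**2).sum(1,keepdims=True)); K=np.array(p["K"]); return s*[K[0,0],K[1,1]]+[K[0,2],K[1,2]]
def ray(p,uv):
    K=np.array(p["K"]); d=(np.array(uv,float)-[K[0,2],K[1,2]])/[K[0,0],K[1,1]]; s=d.copy()
    for _ in range(20): s=d/(1+p["k1"]*(s@s))
    R=cv2.Rodrigues(np.array(p["rvec"],float))[0]; return -R.T@np.array(p["tvec"]).ravel(), R.T@np.r_[s,1]
def onz(p,uv,z):
    o,d=ray(p,uv); return o+d*(z-o[2])/d[2]
E
python3 - <<'E'
from h import *
s=observe(); print({k:np.round(v,3).tolist() for k,v in s.items()})
for n in("scene","side","wrist"):
    p=read_camera(n); cv2.imwrite(f"pics/{n}0.png",p["pixels"])
    for q in("flange","pin_lug_top","pin_opposite_top","pin_left_top","pin_right_top","nut","bearing","bush"):
        for r in mark_of(p,q)[:4]: print(n,q,round(r["confidence"],2),np.round(r["point"],3),proj(p,r["point"]).round()[0])
E
```

```text
{'time': 0.0, 'qpos': [1.087, 0.343, 1.525, -0.0, 1.275, -0.146], 'qvel': [0.0, -0.002, 0.001, -0.001, -0.001, 0.0], 'joint_efforts': [0.001, -43.125, -24.422, 0.072, 0.056, -0.0], 'tool_pos': [0.174, 0.495, 0.292], 'tool_rot': [-3.14, -0.0, 2.804], 'contact_force': [-0.537, 0.206, -0.623], 'torque': [-0.042, 0.045, 0.017], 'grip_force': 0.0, 'opening': 0.092}
scene flange 0.88 [ 0.328  0.268 -0.   ] [382. 170.]
scene flange 0.79 [ 0.552  0.407 -0.004] [455. 217.]
scene flange 0.76 [0.556 0.096 0.003] [332. 227.]
scene flange 0.59 [ 0.434 -0.16   0.004] [227. 205.]
scene pin_lug_top 0.59 [0.552 0.474 0.074] [486. 190.]
scene pin_lug_top 0.51 [ 0.408 -0.114  0.048] [243. 183.]
scene pin_lug_top 0.48 [0.546 0.175 0.071] [365. 199.]
scene pin_lug_top 0.37 [0.321 0.326 0.05 ] [403. 152.]
scene pin_opposite_top 0.72 [0.551 0.093 0.004] [330. 225.]
scene pin_opposite_top 0.64 [0.551 0.327 0.07 ] [428. 195.]
scene pin_opposite_top 0.45 [ 0.456 -0.208  0.043] [205. 199.]
scene pin_opposite_top 0.45 [0.338 0.211 0.048] [363. 159.]
scene pin_left_top 0.58 [ 0.386 -0.182  0.05 ] [217. 180.]
sce
[... 1142 characters left out ...]
n_opposite_top 0.38 [0.333 0.217 0.053] [392. 277.]
side pin_left_top 0.62 [0.482 0.083 0.072] [337. 203.]
side pin_left_top 0.55 [0.477 0.402 0.072] [287. 339.]
side pin_left_top 0.5 [0.543 0.174 0.075] [296. 227.]
side pin_left_top 0.47 [ 0.392 -0.186  0.046] [399. 146.]
side pin_right_top 0.6 [0.628 0.4   0.069] [207. 312.]
side pin_right_top 0.53 [0.381 0.275 0.049] [360. 298.]
side pin_right_top 0.41 [ 0.472 -0.138  0.045] [365. 151.]
side pin_right_top 0.4 [0.63  0.116 0.073] [268. 198.]
side nut 0.45 [0.496 0.145 0.052] [322. 229.]
side bearing 0.72 [ 0.388  0.05  -0.002] [379. 225.]
side bush 0.84 [ 0.735  0.104 -0.002] [232. 206.]
wrist flange 0.65 [ 0.333  0.272 -0.   ] [216. 315.]
```

View pics/scene0.png

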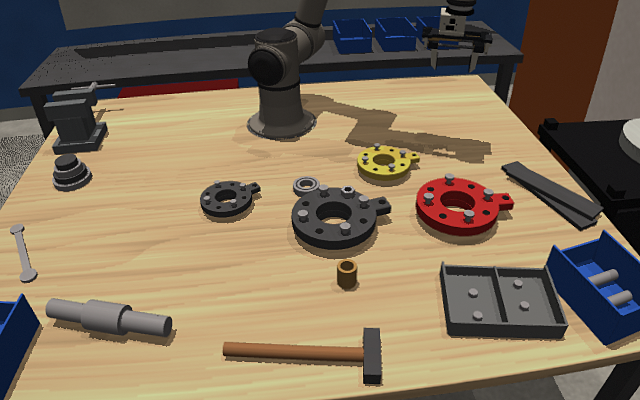

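View pics/side0.png

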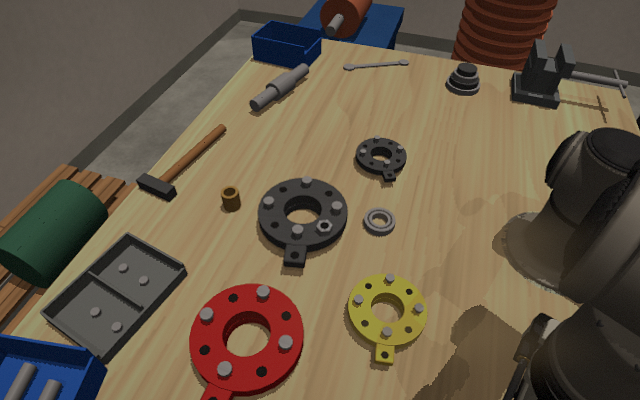

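The scene picture shows four flanges: large dark at (335,218), small dark at (228,198), yellow at (388,160) and red at (460,205). The side picture has them at (303,215), (381,157), (388,310) and (247,337). Only the large dark one fits, being neither red nor yellow and the larger of the dark pair. Its lug points right in the scene view at (378,205) and down in the side view at (295,255). I'll confirm that in an enlarged crop and plan the move above it.

```bash
python3 - <<'E'
from h import *
import cell
print([ (n,getattr(cell,n)) for n in dir(cell) if "over" in n.lower() or "finger" in n.lower()])
a=cv2.imread("pics/scene0.png")[150:270,180:420]; b=cv2.imread("pics/side0.png")[130:280,220:430]
a=cv2.resize(a,None,fx=3.2,fy=2.4*4/3,interpolation=3)[:,:400*2]; 
a=cv2.resize(cv2.imread("pics/scene0.png")[160:270,190:400],(400,210)); b=cv2.resize(b,(400,286)); 
a=cv2.copyMakeBorder(a,0,76,0,0,0); cv2.imwrite("pics/crop.png",np.hstack([a,b]))
s=observe(); y=s["tool_rot"][2]; print(s["time"])
from scipy.spatial.transform import Rotation as Ro
R=Ro.from_euler("xyz",s["tool_rot"]).as_matrix(); print(R.round(3))
p=read_camera("wrist"); o,d=ray(p,[320,200]); print("cam in tool",R.T@(o-s["tool_pos"]),R.T@d, p["K"])
print("shift mm",1000*R.T@(np.array([0.557,0.10,0.30])-s["tool_pos"]))
E
```

```text
[('finger_overhang', 0.0655)]
1.35
[[-0.943  0.331  0.   ]
 [ 0.331  0.943  0.   ]
 [-0.     0.    -1.   ]]
cam in tool [ 0.06815898 -0.00100241 -0.09183458] [-0.26783879  0.00930754  0.96352948] [[286.38237889   0.         317.20463246]
 [  0.         286.38237889 196.88876717]
 [  0.           0.           1.        ]]
shift mm [-492.4039101  -246.07931482   -7.77237918]
```

View pics/crop.png

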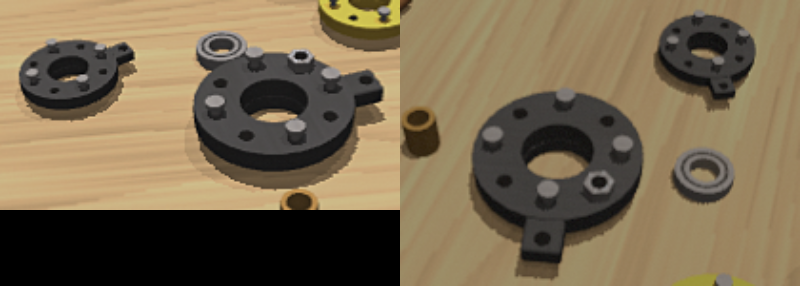

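The crop shows the large dark flange. Its lug pin is at (332,75) on the left half and (547,190) on the right half, right beside the lug, and the nut sits next to it on the left-pin side. Now I'll move above it with the fingers closed.

Request:
arm_command:
  series:
    - {"x": -20,"y": -10}
    - {"x": -55,"y": -27.5}
    - {"x": -90,"y": -45}
    - {"x": -125,"y": -62.5}
    - {"x": -160,"y": -80}
    - {"x": -195,"y": -97.5}
    - {"x": -230,"y": -115}
    - {"x": -265,"y": -132.5}
    - {"x": -300,"y": -150}
    - {"x": -335,"y": -167.5}
    - {"x": -370,"y": -185}
    - {"x": -405,"y": -202.5}
    - {"x": -440,"y": -220}
    - {"x": -470,"y": -235}
    - {"x": -490,"y": -245}
    - {"x": -490,"y": -245}
    - {"x": -490,"y": -245}
  hand: 0
  squeeze: 5

```text
invalid input
```

```bash
cat > m.py <<'E'
from h import *
import sys
s=observe(); print(s["time"],np.round(s["tool_pos"],4),np.round(s["tool_rot"],4),np.round(s["contact_force"],2),s["opening"])
p=read_camera("wrist"); im=p["pixels"].copy()
for q in("pin_lug_top","pin_opposite_top","pin_left_top","pin_right_top","nut"):
    for r in mark_of(p,q)[:2]:
        uv=proj(p,r["point"])[0]; print(q,round(r["confidence"],2),np.round(r["point"],4),uv.round(1)); cv2.circle(im,tuple(int(v) for v in uv),2,(0,0,255),-1)
cv2.imwrite(sys.argv[1],im)
E
python3 m.py pics/w1.png
```

```text
1.4 [0.174  0.4954 0.2923] [3.1415 0.     2.8038] [-0.34  0.18 -0.54] 0.09183981825966159
```

View pics/w1.png

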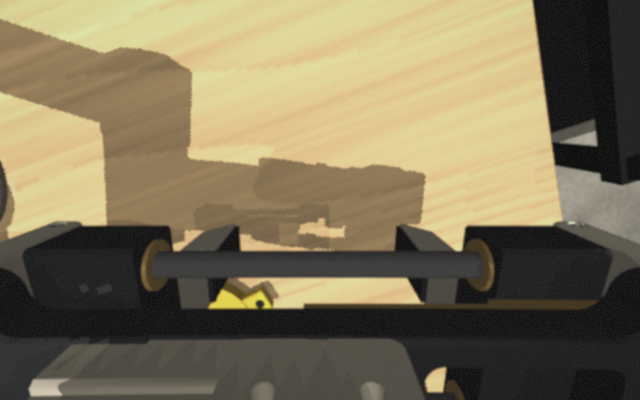

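The move was refused, so I'll give all the fields. The wrist view shows only the region towards tool +x, above the fingers (rows under 225), so I'll aim about 80 mm beyond the flange centre.

Request:
arm_command:
  series:
    - {"x": -20,"y": -10,"z": 0,"rx": 0,"ry": 0,"rz": 0}
    - {"x": -60,"y": -26,"z": 0,"rx": 0,"ry": 0,"rz": 0}
    - {"x": -100,"y": -43,"z": 0,"rx": 0,"ry": 0,"rz": 0}
    - {"x": -140,"y": -60,"z": 0,"rx": 0,"ry": 0,"rz": 0}
    - {"x": -180,"y": -77,"z": 0,"rx": 0,"ry": 0,"rz": 0}
    - {"x": -220,"y": -95,"z": 0,"rx": 0,"ry": 0,"rz": 0}
    - {"x": -260,"y": -112,"z": 0,"rx": 0,"ry": 0,"rz": 0}
    - {"x": -300,"y": -129,"z": 0,"rx": 0,"ry": 0,"rz": 0}
    - {"x": -340,"y": -146,"z": 0,"rx": 0,"ry": 0,"rz": 0}
    - {"x": -380,"y": -163,"z": 0,"rx": 0,"ry": 0,"rz": 0}
    - {"x": -420,"y": -180,"z": 0,"rx": 0,"ry": 0,"rz": 0}
    - {"x": -460,"y": -198,"z": 0,"rx": 0,"ry": 0,"rz": 0}
    - {"x": -500,"y": -215,"z": 0,"rx": 0,"ry": 0,"rz": 0}
    - {"x": -535,"y": -230,"z": 0,"rx": 0,"ry": 0,"rz": 0}
    - {"x": -560,"y": -240,"z": 0,"rx": 0,"ry": 0,"rz": 0}
    - {"x": -570,"y": -245,"z": 0,"rx": 0,"ry": 0,"rz": 0}
    - {"x": -570,"y": -245,"z": 0,"rx": 0,"ry": 0,"rz": 0}
    - {"x": -570,"y": -245,"z": 0,"rx": 0,"ry": 0,"rz": 0}
  hand: 0
  squeeze: 5

```text
time: 3.5
tool_pos: [0.6298, 0.0762, 0.2921]
tool_rot: [3.141, -0.001, 2.804]
contact_force: [-1.2, -0.7, 0.8]
opening: 0.0008
grip_force: 0.0
```

```bash
python3 m.py pics/w2.png
```

```text
3.5 [0.6298 0.0762 0.2921] [ 3.1413e+00 -1.0000e-03  2.8043e+00] [-1.23 -0.68  0.82] 0.0007759286965527715
pin_lug_top 0.96 [0.5407 0.1758 0.0705] [382.   70.4]
pin_lug_top 0.55 [ 0.4113 -0.1158  0.046 ] [78.8 47.2]
pin_opposite_top 0.9 [0.5547 0.3232 0.0719] [534.1  29. ]
pin_opposite_top 0.84 [0.5749 0.0245 0.0676] [257.1 152.4]
pin_left_top 0.8 [ 0.3895 -0.1841  0.0511] [ 4.6 47.2]
pin_left_top 0.66 [0.4795 0.0827 0.0707] [273.9  40.8]
pin_right_top 0.75 [0.6325 0.1175 0.0711] [354.2 174.1]
pin_right_top 0.74 [0.6259 0.4027 0.0737] [628.7  73.4]
nut 0.65 [0.4917 0.1391 0.0507] [331.2  38.4]
```

View pics/w2.png

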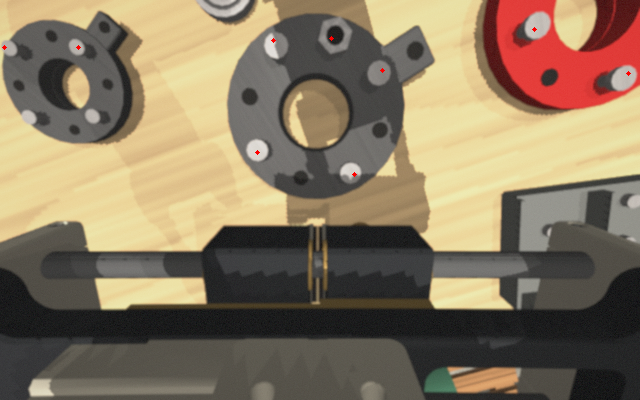

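The wrist view shows the large flange with the lug pin at (379,72) beside the lug. The opposite pin is at (257,151), left (275,45), right (351,173) and the nut (335,36). The opposite pair's midpoint agrees with the scene and side estimates: centre about (0.557, 0.100), lug direction about 102°. So the lug pin is at about (0.541, 0.174) and the opposite pin at about (0.573, 0.027). I'll go above the lug pin.

Request:
arm_command:
  series:
    - {"x": 30,"y": 16,"z": 0,"rx": 0,"ry": 0,"rz": 0}
    - {"x": 70,"y": 37,"z": 0,"rx": 0,"ry": 0,"rz": 0}
    - {"x": 105,"y": 56,"z": 0,"rx": 0,"ry": 0,"rz": 0}
    - {"x": 116,"y": 62,"z": 20,"rx": 0,"ry": 0,"rz": 0}
    - {"x": 116,"y": 62,"z": 55,"rx": 0,"ry": 0,"rz": 0}
    - {"x": 116,"y": 62,"z": 90,"rx": 0,"ry": 0,"rz": 0}
    - {"x": 116,"y": 62,"z": 120,"rx": 0,"ry": 0,"rz": 0}
    - {"x": 116,"y": 62,"z": 138,"rx": 0,"ry": 0,"rz": 0}
    - {"x": 116,"y": 62,"z": 142,"rx": 0,"ry": 0,"rz": 0}
    - {"x": 116,"y": 62,"z": 142,"rx": 0,"ry": 0,"rz": 0}
    - {"x": 116,"y": 62,"z": 142,"rx": 0,"ry": 0,"rz": 0}

```text
time: 4.9
tool_pos: [0.5423, 0.1725, 0.1515]
tool_rot: [3.14, 0.002, 2.804]
contact_force: [0.0, -0.2, -0.3]
opening: 0.0005
grip_force: 0.0
```

```bash
cat > v.py <<'E'
from h import *
import sys
s=observe(); tip=np.array(s["tool_pos"])-[0,0,finger_overhang]; print(s["time"],tip.round(4),np.round(s["contact_force"],2))
o=[]
for n,(q,t) in {"scene":((250,130),0),"side":((220,150),0)}.items():
    p=read_camera(n); 
    for k in ("pin_lug_top","pin_opposite_top","pin_left_top","pin_right_top"):
        for r in mark_of(p,k)[:4]:
            if np.hypot(r["point"][0]-.557,r["point"][1]-.1)<.11: print(n,k,round(r["confidence"],2),np.round(r["point"],4))
    c=p["pixels"][q[1]:q[1]+130,q[0]:q[0]+160]; c=cv2.resize(c,None,fx=2.5,fy=2.5,interpolation=3)
    uv=((proj(p,tip)[0]-q)*2.5).astype(int); cv2.circle(c,tuple(int(i) for i in uv),2,(0,0,255),-1); o.append(c)
cv2.imwrite(sys.argv[1],np.hstack(o))
E
python3 v.py pics/c1.png
```

```text
4.9 [0.5423 0.1725 0.086 ] [ 0.01 -0.2  -0.32]
scene pin_lug_top 0.68 [0.5555 0.0952 0.0018]
scene pin_lug_top 0.67 [0.5417 0.172  0.0709]
scene pin_opposite_top 0.65 [0.5747 0.029  0.0661]
scene pin_left_top 0.66 [0.4807 0.0849 0.0688]
scene pin_right_top 0.64 [0.6306 0.1155 0.0698]
side pin_lug_top 0.45 [0.5407 0.176  0.0722]
side pin_left_top 0.55 [0.4791 0.0868 0.0735]
```

View pics/c1.png

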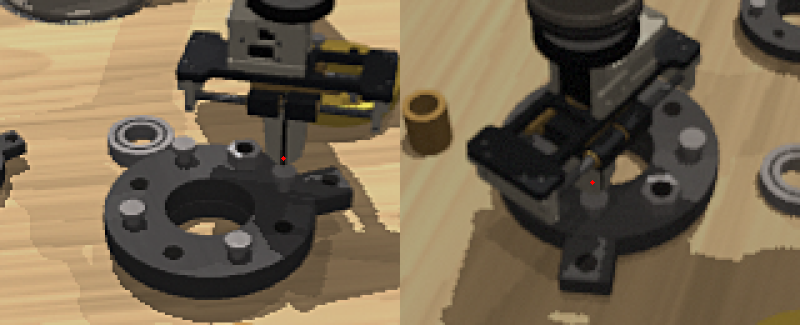

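The fingertips (red dot) are right above the lug pin's head in both views, with the nut clear. Pressing slowly.

Request:
arm_command:
  series:
    - {"x": 0,"y": 1,"z": 5,"rx": 0,"ry": 0,"rz": 0}
    - {"x": 0,"y": 1,"z": 9,"rx": 0,"ry": 0,"rz": 0}
    - {"x": 0,"y": 1,"z": 11,"rx": 0,"ry": 0,"rz": 0}
    - {"x": 0,"y": 1,"z": 12.5,"rx": 0,"ry": 0,"rz": 0}
    - {"x": 0,"y": 1,"z": 14,"rx": 0,"ry": 0,"rz": 0}
    - {"x": 0,"y": 1,"z": 15.5,"rx": 0,"ry": 0,"rz": 0}
    - {"x": 0,"y": 1,"z": 17,"rx": 0,"ry": 0,"rz": 0}
    - {"x": 0,"y": 1,"z": 18.5,"rx": 0,"ry": 0,"rz": 0}
    - {"x": 0,"y": 1,"z": 20,"rx": 0,"ry": 0,"rz": 0}
    - {"x": 0,"y": 1,"z": 21.5,"rx": 0,"ry": 0,"rz": 0}
    - {"x": 0,"y": 1,"z": 23,"rx": 0,"ry": 0,"rz": 0}

```text
time: 6.5
tool_pos: [0.5418, 0.1732, 0.1277]
tool_rot: [-3.142, -0.0, 2.804]
contact_force: [-2.1, 0.0, 5.5]
opening: 0.0004
grip_force: 2.8
```

Request:
arm_command:
  series:
    - {"x": 0,"y": 0,"z": 1,"rx": 0,"ry": 0,"rz": 0}
    - {"x": 0,"y": 0,"z": 2,"rx": 0,"ry": 0,"rz": 0}
    - {"x": 0,"y": 0,"z": 3,"rx": 0,"ry": 0,"rz": 0}
    - {"x": 0,"y": 0,"z": 3.6,"rx": 0,"ry": 0,"rz": 0}
    - {"x": 0,"y": 0,"z": 4.2,"rx": 0,"ry": 0,"rz": 0}
    - {"x": 0,"y": 0,"z": 4.2,"rx": 0,"ry": 0,"rz": 0}

```text
time: 7.1
tool_pos: [0.5418, 0.1732, 0.1237]
tool_rot: [-3.142, -0.0, 2.804]
contact_force: [-2.6, 0.1, 6.6]
opening: 0.0006
grip_force: 3.6
```

Request:
arm_command:
  series:
    - {"x": 0,"y": 0,"z": 0.3,"rx": 0,"ry": 0,"rz": 0}
    - {"x": 0,"y": 0,"z": 0.5,"rx": 0,"ry": 0,"rz": 0}
    - {"x": 0,"y": 0,"z": 0.5,"rx": 0,"ry": 0,"rz": 0}

```text
time: 7.4
tool_pos: [0.5418, 0.1732, 0.1237]
tool_rot: [3.142, 0.0, 2.804]
contact_force: [-4.1, 0.1, 11.4]
opening: 0.0003
grip_force: 5.3
```

Request:
arm_command:
  series:
    - {"x": 0,"y": 0,"z": 0.3,"rx": 0,"ry": 0,"rz": 0}
    - {"x": 0,"y": 0,"z": 0.5,"rx": 0,"ry": 0,"rz": 0}
    - {"x": 0,"y": 0,"z": 0.5,"rx": 0,"ry": 0,"rz": 0}

```text
time: 7.7
tool_pos: [0.5418, 0.1732, 0.1236]
tool_rot: [3.141, 0.0, 2.804]
contact_force: [-5.3, -1.0, 14.7]
opening: 0.0002
grip_force: 7.1
```

The force rose to 15 N with no further travel at tip height 58.1 mm, so the pin is on its hard stop. I'll lift and go over the opposite pin.

Request:
arm_command:
  series:
    - {"x": 0,"y": 0,"z": -5,"rx": 0,"ry": 0,"rz": 0}
    - {"x": 0,"y": 0,"z": -25,"rx": 0,"ry": 0,"rz": 0}
    - {"x": 0,"y": 0,"z": -50,"rx": 0,"ry": 0,"rz": 0}
    - {"x": -10,"y": -16,"z": -60,"rx": 0,"ry": 0,"rz": 0}
    - {"x": -30,"y": -48,"z": -60,"rx": 0,"ry": 0,"rz": 0}
    - {"x": -50,"y": -80,"z": -60,"rx": 0,"ry": 0,"rz": 0}
    - {"x": -68,"y": -110,"z": -60,"rx": 0,"ry": 0,"rz": 0}
    - {"x": -78,"y": -127,"z": -60,"rx": 0,"ry": 0,"rz": 0}
    - {"x": -78,"y": -127,"z": -45,"rx": 0,"ry": 0,"rz": 0}
    - {"x": -78,"y": -127,"z": -33,"rx": 0,"ry": 0,"rz": 0}
    - {"x": -78,"y": -127,"z": -27,"rx": 0,"ry": 0,"rz": 0}
    - {"x": -78,"y": -127,"z": -27,"rx": 0,"ry": 0,"rz": 0}
    - {"x": -78,"y": -127,"z": -27,"rx": 0,"ry": 0,"rz": 0}

```text
time: 9.0
tool_pos: [0.5736, 0.0281, 0.1491]
tool_rot: [3.141, 0.0, 2.805]
contact_force: [0.1, 0.2, -0.7]
opening: 0.0003
grip_force: 0.0
```

```bash
python3 v.py pics/c2.png
```

```text
9.0 [0.5736 0.0281 0.0836] [ 0.15  0.21 -0.69]
scene pin_lug_top 0.57 [0.5435 0.1734 0.0572]
scene pin_opposite_top 0.64 [0.5737 0.0295 0.0705]
scene pin_opposite_top 0.57 [0.4827 0.0849 0.0706]
scene pin_left_top 0.54 [0.4797 0.0847 0.07  ]
scene pin_right_top 0.61 [0.6331 0.1156 0.0714]
side pin_lug_top 0.45 [0.5436 0.175  0.0593]
side pin_opposite_top 0.57 [0.5741 0.0268 0.0617]
side pin_left_top 0.42 [0.4794 0.0852 0.0721]
side pin_right_top 0.57 [0.6313 0.1173 0.0695]
side pin_right_top 0.49 [ 0.5552  0.0976 -0.0021]
```

View pics/c2.png

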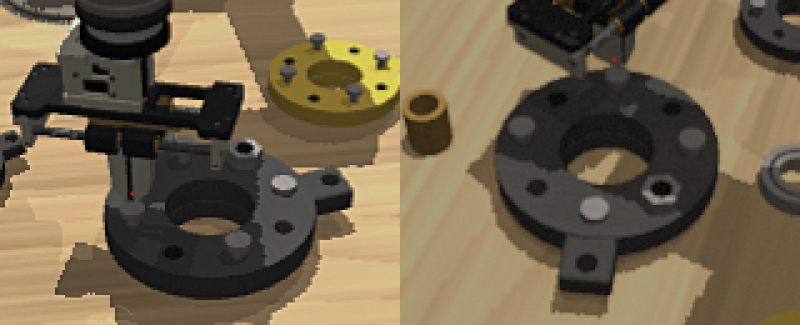

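The lug pin now sits low on the face (285,183 left half; 594,208 right half). The tips are above the opposite pin's head (131,207 and 616,75). Pressing it.

Request:
arm_command:
  series:
    - {"x": 0,"y": -1,"z": 5,"rx": 0,"ry": 0,"rz": 0}
    - {"x": 0,"y": -1,"z": 8,"rx": 0,"ry": 0,"rz": 0}
    - {"x": 0,"y": -1,"z": 9.5,"rx": 0,"ry": 0,"rz": 0}
    - {"x": 0,"y": -1,"z": 11,"rx": 0,"ry": 0,"rz": 0}
    - {"x": 0,"y": -1,"z": 12.5,"rx": 0,"ry": 0,"rz": 0}
    - {"x": 0,"y": -1,"z": 14,"rx": 0,"ry": 0,"rz": 0}
    - {"x": 0,"y": -1,"z": 15.5,"rx": 0,"ry": 0,"rz": 0}
    - {"x": 0,"y": -1,"z": 17,"rx": 0,"ry": 0,"rz": 0}
    - {"x": 0,"y": -1,"z": 18.5,"rx": 0,"ry": 0,"rz": 0}
    - {"x": 0,"y": -1,"z": 20,"rx": 0,"ry": 0,"rz": 0}
    - {"x": 0,"y": -1,"z": 21.5,"rx": 0,"ry": 0,"rz": 0}
    - {"x": 0,"y": -1,"z": 23,"rx": 0,"ry": 0,"rz": 0}
    - {"x": 0,"y": -1,"z": 24,"rx": 0,"ry": 0,"rz": 0}
    - {"x": 0,"y": -1,"z": 24.5,"rx": 0,"ry": 0,"rz": 0}
    - {"x": 0,"y": -1,"z": 24.5,"rx": 0,"ry": 0,"rz": 0}

```text
time: 11.0
tool_pos: [0.5732, 0.0266, 0.125]
tool_rot: [3.141, 0.0, 2.804]
contact_force: [-1.1, 0.5, 5.9]
opening: 0.0005
grip_force: 2.4
```

Request:
arm_command:
  series:
    - {"x": 0,"y": 0,"z": 0.5,"rx": 0,"ry": 0,"rz": 0}
    - {"x": 0,"y": 0,"z": 1.0,"rx": 0,"ry": 0,"rz": 0}
    - {"x": 0,"y": 0,"z": 1.5,"rx": 0,"ry": 0,"rz": 0}
    - {"x": 0,"y": 0,"z": 1.8,"rx": 0,"ry": 0,"rz": 0}
    - {"x": 0,"y": 0,"z": 1.8,"rx": 0,"ry": 0,"rz": 0}

```text
time: 11.5
tool_pos: [0.5733, 0.0266, 0.1237]
tool_rot: [3.141, 0.001, 2.804]
contact_force: [-3.1, -0.2, 9.2]
opening: 0.0005
grip_force: 4.6
```

Request:
arm_command:
  series:
    - {"x": 0,"y": 0,"z": 0.4,"rx": 0,"ry": 0,"rz": 0}
    - {"x": 0,"y": 0,"z": 0.7,"rx": 0,"ry": 0,"rz": 0}
    - {"x": 0,"y": 0,"z": 0.7,"rx": 0,"ry": 0,"rz": 0}

```text
time: 11.8
tool_pos: [0.5733, 0.0266, 0.1237]
tool_rot: [3.141, 0.001, 2.804]
contact_force: [-4.3, -0.3, 14.6]
opening: 0.0006
grip_force: 7.0
```

Same hard stop as the first: 14.6 N with no travel. I'll lift straight up and away.

Request:
arm_command:
  series:
    - {"x": 0,"y": 0,"z": -5,"rx": 0,"ry": 0,"rz": 0}
    - {"x": 0,"y": 0,"z": -25,"rx": 0,"ry": 0,"rz": 0}
    - {"x": 0,"y": 0,"z": -60,"rx": 0,"ry": 0,"rz": 0}
    - {"x": 0,"y": 0,"z": -95,"rx": 0,"ry": 0,"rz": 0}
    - {"x": 0,"y": 0,"z": -130,"rx": 0,"ry": 0,"rz": 0}
    - {"x": 0,"y": -20,"z": -160,"rx": 0,"ry": 0,"rz": 0}
    - {"x": 0,"y": -50,"z": -170,"rx": 0,"ry": 0,"rz": 0}
    - {"x": 0,"y": -80,"z": -170,"rx": 0,"ry": 0,"rz": 0}
    - {"x": 0,"y": -95,"z": -170,"rx": 0,"ry": 0,"rz": 0}
    - {"x": 0,"y": -95,"z": -170,"rx": 0,"ry": 0,"rz": 0}
    - {"x": 0,"y": -95,"z": -170,"rx": 0,"ry": 0,"rz": 0}

```text
time: 12.9
tool_pos: [0.5418, -0.0626, 0.2916]
tool_rot: [3.141, -0.001, 2.803]
contact_force: [-0.0, 0.4, 0.0]
opening: 0.0008
grip_force: 0.0
```

```bash
python3 v.py pics/c3.png
```

```text
12.9 [ 0.5418 -0.0626  0.2261] [-0.03  0.41  0.02]
scene pin_lug_top 0.46 [0.5461 0.1764 0.0573]
scene pin_opposite_top 0.4 [0.5734 0.0253 0.0586]
scene pin_left_top 0.48 [0.4824 0.0862 0.0733]
scene pin_right_top 0.54 [0.6315 0.114  0.0706]
side pin_lug_top 0.61 [0.5452 0.1739 0.0587]
side pin_opposite_top 0.57 [0.5696 0.0256 0.0547]
side pin_opposite_top 0.48 [0.5459 0.1745 0.0609]
side pin_left_top 0.41 [0.4809 0.0853 0.0728]
side pin_right_top 0.61 [0.6331 0.1157 0.0735]
side pin_right_top 0.15 [5.548e-01 1.009e-01 3.000e-04]
```

View pics/c3.png

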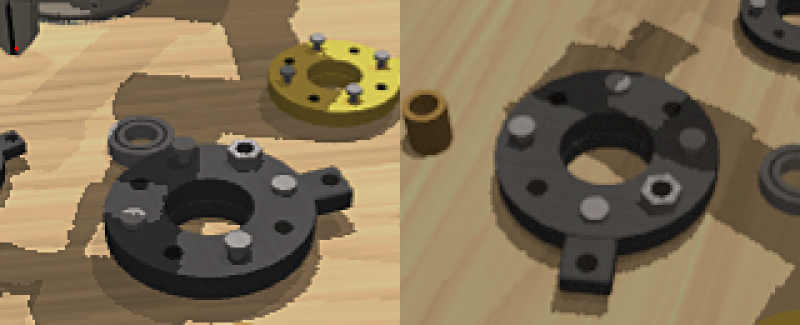

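The lug pin (285,183) and the opposite pin (132,214) are both seated. The left (182,148) and right (238,245) pins still stand, the nut, bearing and bush haven't moved, and the hand is clear.

```bash
python3 -c "
from cell import *
print(hand_in())"
```

```text
the job is handed in; nothing more can be done
None
```

I pressed the lug pin and then the opposite pin down to their hard stops (about 15 N each) without disturbing the other pins or the loose parts, moved the hand clear, and handed the job in at about 13 s; no verdict came back.

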